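Lock the trolley tow bar at its next hole

ROBOT

A 6-joint arm with a two-finger parallel gripper is mounted at the origin on the work surface. World frame = base frame: x ahead of the robot, y to its left, z up, the work surface at z = 0. Lengths are in mm, angles in rad, forces in N, time in s.
With the tool pointing down it reaches from about 350 to 1000 mm from the base axis. Payload 7.1 kg.
Tool frame: the origin (TCP) lies between the finger pads; the fingertips stand 25 mm ahead of it and the grasp point (between the pads) lies 6 mm ahead of it; z points along the fingers, y is the direction in which the jaws open and shut (so a half turn about z gives the same grasp; the last joint's range is limited). The gripper opens to 85 mm and grips with 20 to 120 N. Pads are 22 mm wide; open, the fingers measure 114 mm over their backs; the gripper's body (76 mm by 85 mm) begins 54 mm behind the grasp point. The pads swing forward as they close: fully open they stand 13 mm farther back than shut.
Start: joints at [-1.179, 0.423, 1.63, -0, 1.089, -0.019], TCP at [249.605, -572.977, 256.319] pointing down, gripper open.
Joint ranges: [-3, 3], [-0.9, 2.11], [0.09, 2.58], [-1.31, 4.45], [0.11, 2.69], [-2.54, 2.54]. Speed limits (rad/s): [2.39, 2.39, 3.01, 3.14, 3.14, 3.14].

INTERFACE

Orientations are given as a rotation vector (axis times angle).
In Python, from workcell import robot gives the robot as it stands.
- The arm moves only by the tool move_arm, never from a script. Its argument "motion" is a list of rows, each a list of 3 entries, a list of its own where there are three numbers: the shift along the tool's x, y, z in units of 50 mm (1.0 is 50 mm), then the turn, a rotation vector about the tool's x, y, z in units of 8 degrees (1.0 is 8 degrees), then the closure, from 0 (fully open) to 1 (shut). A call has 1 to 12 rows; each row shifts and turns the commanded pose from where the row before left it, along the tool's axes as they then stand; what a row does not reach is not made up. A row lasts 1/8 s, in which the tool goes at most 62.5 mm and 10.7 degrees, less where a joint would pass 70% of its speed; a pose out of reach is approached as far as the arm can. A call is refused whole if a number of a shift passes 1 or a number of a turn 1, either way. A call with a gripper value outside its range is refused whole. The fingers move at their own pace and stop on an object; "force" is the grip in N (left out, the last holds). Time passes only in rows, so rows that do not move let the fingers close. It gives the time, the measured TCP pose, the force and the opening at its end, in the units of the state.
- robot.get_obs(): the state, without advancing time (a new reading comes with each control period).
- robot.snapshot(name): name is "scene" or "top" or "wrist"; returns the picture (400x640x3 uint8, red, green, blue); there is no depth.
- robot.calibration(name): a dict with "K" (3x3 intrinsics, pixels), "R" (3x3) and "t" (3): a world point X has camera coordinates R X + t; the wrist camera has in their place "hand_eye" (4x4, takes a point from camera to tool coordinates, whose origin is the TCP and whose axes are the flange's). Camera axes: x right, y down, z forward; pixel columns grow to the right and rows downward; lengths in mm; the calibration is good to about 2 mm. The wrist camera is an equidistant fisheye: a pixel r from the principal point sees the ray r / f radians off the axis. A picture is of the moment at which its call begins: read the wrist's pose just before it. calibration takes no time and is no camera call.
- robot.finish_job(): hands the job in, once; it reports no verdict.
Trained networks look in the newest picture that a camera, given by its name, has taken for a name from the list of things; names that differ only in an ending like _2 or _b are one class to them, and where a whole thing is asked for, a point or a joint stands for the part that bears it (a point fixed in the world has none). Each returns a list of dicts, best first, with "confidence" (0 to 1); they miss things now and then, are a little off and sometimes report something else, mostly with a low value. They report only what shows in the picture. A call takes as long as a camera call.
- robot.search_frame(camera, target): "box" ([left, top, right, bottom] in pixels, round what is visible of it).
- robot.masks_of(camera, target): "mask" (400x640 bool, what is visible of it) and "box" ([left, top, right, bottom] in pixels, round what is visible of it).
The state is a dict: "t": time; "joint_positions": joint angles; "qvel": joint speeds; "effort": joint torques, N m; "eef_pos": TCP position; "ee_rot": TCP orientation; "wrist_force": force on the tool from outside, world axes, zero at the start; "wrist_torque": the same for the moment, N m; "grip_width": finger opening in mm.
Only numpy, scipy, OpenCV 4.12 (cv2) and the standard library are available. Lean on these libraries where they do the work, as an engineer would, in place of code of your own. Each camera call takes 0.05 s, during which the arm holds its last target.

TASK

Draw the tow bar's crossbar handle out of its outer tube until the sprung button pops up through the next hole, and keep a firm, steady pull of about 15 N on the popped button for a second to be sure it holds; never load it beyond 25 N or it shears. Then swing the clamp lever on the collar fully home so that it lies alongside the tube. Let go of both and leave the things standing about where they are.

Things in the scene. Friction and masses are not known exactly. Their poses are not given: they have to be found in the camera images.
- cradle: Pale wooden board fixed to the bench, 370 x 130 x 12 mm, that carries the tow bar. Origin on the bench top under the middle of the front collar. +x is the direction in which the handle is drawn out, z is up; the tube axis runs along x, 55 mm above the bench. Metal collar block: x from -20 to 20 mm, 84 mm high over the tube, 73 mm high at the ear on the -y side that carries the lever.
- handle_grip (a point): Centre of the crossbar handle: black round bar, 20 mm thick, 120 mm long, along the cradle's y, 118 mm above the bench, on an upright neck 26 mm wide at the end of the aluminium inner tube (27 mm square, top at 69 mm). Nothing is beside it above 84 mm: pinch it from above, a finger before and a finger behind. It moves only along the cradle's x, against a drag of about 5 N.
- handle (a joint): How far the handle is drawn out, m. The crossbar's centre lies at x = 70 mm plus this in the cradle's frame. Starts at 0 to 0.03; the button meets the next hole somewhere from 0.050 to 0.090. End stop at 0.13.
- button (a joint): Height of the sprung button, m: about 0.003 while it rubs under the outer tube's wall, 0.011 once popped up through a hole (it then stands 4 mm above the tube). It pops by itself within 1.5 mm of the hole's centre; up to 3 mm further on it meets the hole's edge and stops the handle, and the pull rises.
- button_pin: The sprung steel button, a 9 mm round pin on the inner tube; origin at the middle of its flat top, at x = -120 mm plus handle in the cradle's frame. Out of sight in the tube until it pops.
- lever_knob (a point): Middle of the clamp lever's knob: upright black round knob, 16 mm thick, 36 mm tall (83 to 119 mm above the bench), at the end of a flat steel lever 75 mm above the bench. The knob's axis is 58 mm from the hinge axis.
- lever_hinge (a point): Point on the lever's upright hinge axis, at the height of the middle of the knob; 52 mm beside the tube axis, on the cradle's -y side. Fixed on the cradle.
- lever (a joint): Angle of the clamp lever, rad. 0: it stands out square to the tube (along the cradle's -y). It grows, clockwise from above, as the knob swings back towards the cradle's -x; home at 1.5, the end stop, where it lies alongside the outer tube. Starts at 0 to 0.3; stiff enough to stay where it is left, and moves with about 2 N at the knob.
- jug: White plastic bottle, 84 mm across, 190 mm tall, standing; origin at the centre of its underside. Leave it alone.
- carton: Closed cardboard carton, 160 x 110 x 80 mm; origin at the centre of its underside. Leave it alone.
- tape_roll: Pale card ring (an empty tape core), 100 mm across, 48 mm high, lying flat; origin at the centre of its underside. Leave it alone.
- next_hole (a point): Nominal centre of the next hole (12 mm, round) in the top face, 73 mm above the bench, of the 36 mm square steel outer tube that lies behind the collar (x from about -360 to +12 mm). Fixed in the cradle at x = -50 mm. The tube is clamped fast but sits up to 18 mm either way along x from nominal, and this is not measured, so the true hole is off by as much.

How it is judged (in metres and radians):
On the way, in this order (a step that is already met when the one before it is completed fails the run):
1. the button has popped up through the next hole and carries a pull of more than 8 N for 0.4 s (value of joint button above 0.009 m and value of joint handle above 0.045 m and contact force between button_pin and anything else above 8 N), for 0.4 s.
2. the clamp lever is swung home (value of joint lever above 1.35 rad), for 0.2 s.
At the end, for the whole second after the job is handed in: The button stands out through the next hole (joint above 0.009 m) with the handle drawn out 0.045 to 0.095 m, and the clamp lever is home (above 1.35 rad of 1.5) (value of joint button above 0.009 m and value of joint handle between 0.045 and 0.095 m and value of joint lever above 1.35 rad); the robot touches nothing.
It fails at once if the button is loaded with more than 25 N (contact force between button_pin and anything else above 25 N).
It fails at once if the bottle is shifted more than 20 mm (distance of jug from where it was at the start of the episode above 0.02 m).
It fails at once if the carton is shifted more than 20 mm (distance of carton from where it was at the start of the episode above 0.02 m).
It fails at once if the card ring is shifted more than 20 mm (distance of tape_roll from where it was at the start of the episode above 0.02 m).
It also fails if it takes over 69 s, if anything falls off the work surface, if the arm or the gripper's body presses on something with over 40 N, if the wrist force passes 120 N, or if a joint passes its speed limit or range.

## Working session

There is one attempt and no reset: what is moved stays moved. The work goes in short steps, Python scripts to look and compute and a tool call to move; the robot and the scene stay as the last step left them, time stands still between calls to the robot, and variables do not carry over. Pictures are saved under pics/ and viewed, and the job is handed in when it is done.

Besides the shell and the picture viewer there is one more tool, called after ">>>" as name(argument=value, ...), one argument or row to a line, values as JSON. move_arm: Moves the arm, as the interface text tells. Its arguments: {"type":"object","properties":{"motion":{"type":"array","items":{"type":"array"}},"force":{"type":"number"}},"required":["motion"]}

```bash
mkdir -p pics; ls
python3 - <<'E'
from workcell import robot
import cv2,numpy as np
o=robot.get_obs(); print({k:np.round(v,3).tolist() for k,v in o.items()})
for n in ["scene","top"]:
    im=robot.snapshot(n); cv2.imwrite(f"pics/{n}0.png",im[:,:,::-1])
    c=robot.calibration(n); print(n,{k:np.round(v,3).tolist() for k,v in c.items()})
    for t in ["handle_grip","lever_knob","cradle","jug","carton","tape_roll"]:
        print(t,[(np.round(d["box"]).tolist(),round(d["confidence"],2)) for d in robot.search_frame(n,t)[:2]])
print(robot.calibration("wrist"))
E
```

```text
pics
{'t': 0.0, 'joint_positions': [-1.179, 0.424, 1.631, 0.0, 1.089, -0.019], 'qvel': [-0.001, -0.001, -0.0, 0.0, -0.001, -0.001], 'effort': [-0.001, -55.739, -28.174, 0.0, 0.007, 0.0], 'eef_pos': [249.42, -572.54, 255.542], 'ee_rot': [-3.074, -0.64, 0.0], 'wrist_force': [-0.072, 0.073, -0.261], 'wrist_torque': [-0.004, 0.021, -0.029], 'grip_width': 85.498}
scene {'K': [[399.246, 0.0, 316.877], [0.0, 399.246, 204.895], [0.0, 0.0, 1.0]], 'R': [[-0.741, 0.671, -0.017], [0.407, 0.429, -0.807], [-0.534, -0.604, -0.591]], 't': [369.324, -148.269, 1501.702]}
handle_grip [([303.0, 204.0, 354.0, 242.0], 0.74)]
lever_knob [([275.0, 213.0, 300.0, 231.0], 0.68)]
cradle [([233.0, 186.0, 352.0, 252.0], 0.66)]
jug [([305.0, 268.0, 341.0, 344.0], 0.77)]
carton [([392.0, 252.0, 476.0, 323.0], 0.87), ([307.0, 204.0, 351.0, 241.0], 0.45)]
tape_roll [([284.0, 142.0, 310.0, 164.0], 0.76), ([233.0, 185.0, 350.0, 251.0], 0.57)]
top {'K': [[456.368, 0.0, 315.129], [0.0, 456.368, 206.584], [0.0, 0.0, 1.0]], 'R': [[-0.026, -1.0, -0.007], [-0.997, 0.026, -0.076], [0.076, 0.005, -0.997]], 't': [40.917, 551.542, 1557.69]}
handle_grip [([284.0, 183.0, 362.0, 228.0], 0.93), ([286.0, 172.0, 415.0, 229.0], 0.39)]
lever_knob [([309.0, 176.0, 319.0, 200.0], 0.69)]
cradle [([289.0, 173.0, 414.0, 228.0], 0.7)]
jug [([222.0, 132.0, 248.0, 164.0], 0.83)]
carton [([178.0, 200.0, 230.0, 256.0], 0.64)]
tape_roll [([418.0, 267.0, 446.0, 297.0], 0.61)]
{'K': array([[309.70691629,   0.        , 319.28710244],
       [  0.        , 309.70691629, 200.41106075],
       [  0.        ,   0.        ,   1.        ]]), 'hand_eye': array([[-1.94033543e-03, -9.65294936e-01, -2.61154978e-01,
         6.43260120e+01],
       [ 9.99998114e-01, -1.85233451e-03, -5.83112173e-04,
        -1.08376785e-01],
       [ 7.91288497e-05, -2.61155617e-01,  9.65296710e-01,
        -1.17719943e+02],
       [ 0.00000000e+00,  0.00000000e+00,  0.00000000e+00,
         1.00000000e+00]])}
```

Run:
```python
import cv2
a=cv2.imread("pics/scene0.png")[130:350,200:500]; cv2.imwrite("pics/scene0c.png",cv2.resize(a,None,fx=2.6,fy=2.6,interpolation=cv2.INTER_CUBIC))
a=cv2.imread("pics/top0.png")[120:310,170:460]; cv2.imwrite("pics/top0c.png",cv2.resize(a,None,fx=2.7,fy=2.7,interpolation=cv2.INTER_CUBIC))
```

```text
(no output)
```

View pics/scene0c.png

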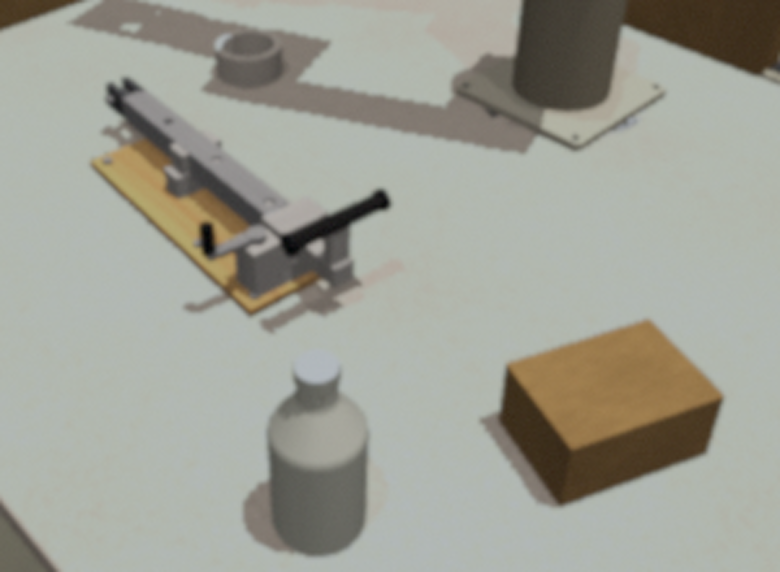

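View pics/top0c.png

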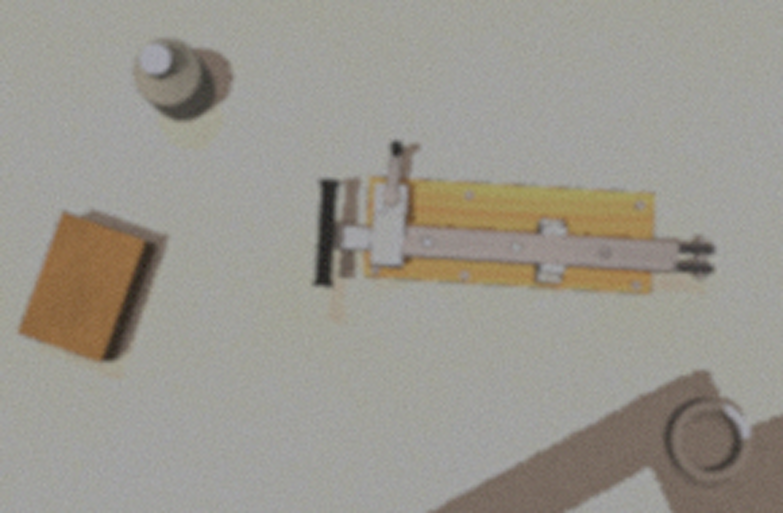

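The scene view shows the tow bar with the crossbar ends at crop (290,243) and (382,200), and the knob at (207,238). In the top view the crossbar runs (329,180)–(322,285), the knob is at (396,147) and the tube runs to the right. The handle therefore draws toward world +y. Next I'll triangulate.

```bash
cat > h.py <<'E'
import numpy as np,cv2
from workcell import robot
def ray(n,uv):
    c=robot.calibration(n);K,R,t=c["K"],c["R"],c["t"]
    d=R.T@np.linalg.inv(K)@np.r_[uv,1]; return -R.T@t,d/np.linalg.norm(d)
from scipy.spatial.transform import Rotation as Ro
def wray(o,uv):
    c=robot.calibration("wrist");K=c["K"];H=c["hand_eye"]
    p=np.array([(uv[0]-K[0,2])/K[0,0],(uv[1]-K[1,2])/K[1,1]]);r=np.linalg.norm(p)
    d=np.r_[p/r*np.sin(r),np.cos(r)]
    Rt=Ro.from_rotvec(o["ee_rot"]).as_matrix()
    return Rt@H[:3,3]+o["eef_pos"],Rt@H[:3,:3]@d
def wproj(o,X):
    c=robot.calibration("wrist");K=c["K"];H=c["hand_eye"]
    Rt=Ro.from_rotvec(o["ee_rot"]).as_matrix()
    p=H[:3,:3].T@(Rt.T@(np.asarray(X)-o["eef_pos"])-H[:3,3])
    r=np.arctan2(np.hypot(p[0],p[1]),p[2]);q=p[:2]/np.hypot(p[0],p[1])*r
    return K[0,0]*q+K[:2,2]
def tri(rays):
    A=0;b=0
    for o,d in rays:
        d=d/np.linalg.norm(d);M=np.eye(3)-np.outer(d,d);A=A+M;b=b+M@o
    X=np.linalg.solve(A,b); return X,[np.linalg.norm((np.eye(3)-np.outer(d,d)@np.eye(3))@(X-o)) for o,d in rays]
def atz(r,z): o,d=r; return o+d*(z-o[2])/d[2]
E
python3 - <<'E'
from h import *
np.set_printoptions(precision=1,suppress=True)
s=lambda x,y:np.array([200+x/2.6,130+y/2.6]); t=lambda x,y:np.array([170+x/2.7,120+y/2.7])
for nm,a,b in [("barA",(290,243),(329,182)),("barB",(380,200),(322,283)),("knobtop",(207,228),(396,147))]:
    print(nm,tri([ray("scene",s(*a)),ray("top",t(*b))]))
print("bar mid z118",atz(ray("top",t(325.5,232)),118), "knob z119",atz(ray("top",t(396,147)),119))
for p in [(372,178),(655,193),(652,292),(366,277)]: print(atz(ray("top",t(*p)),12))
E
```

```text
barA (array([608.7, 101.4, 116.9]), [np.float64(1.5246394779822168), np.float64(1.5246394779821715)])
barB (array([488. , 111.7, 114.8]), [np.float64(0.2314998314347032), np.float64(0.23149983143471625)])
knobtop (array([650.2,  19. , 111.6]), [np.float64(1.0094867414757023), np.float64(1.0094867414758766)])
bar mid z118 [549.3 105.8 118. ] knob z119 [649.9  18.4 119. ]
[626.1  50.4  12. ]
[ 596.9 -314.    12. ]
[ 469.5 -304.8   12. ]
[498.3  61.3  12. ]
```

>>> move_arm(
  motion=[
    [[0, 0, 0], [0, 0, 0.875], 0],
    [[0, 0, 0], [0, 0, 0.875], 0],
    [[0, 0, 0], [0, 0, 0.875], 0],
    [[0, 0, 0], [0, 0, 0.875], 0],
    [[0.35, -1, 0], [0, 0, 0], 0],
    [[0.35, -1, 0], [0, 0, 0], 0],
    [[0.35, -1, 0], [0, 0, 0], 0],
    [[0.35, -1, 0], [0, 0, 0], 0],
    [[0.35, -1, 0], [0, 0, 0], 0],
    [[0.35, -1, 0], [0, 0, 0], 0],
    [[0.35, -1, 0], [0, 0, 0], 0],
    [[0.35, -1, 0], [0, 0, 0], 0],
  ],
)

```text
t: 2.2
eef_pos: [420.9, -183.6, 256.7]
ee_rot: [3.139, -0.123, 0.001]
wrist_force: [0.9, -1.2, -1.1]
grip_width: 85.1
```

>>> move_arm(
  motion=[
    [[0.35, -0.8, 0], [0, 0, 0], 0],
    [[0.35, -0.8, 0], [0, 0, 0], 0],
    [[0.35, -0.8, 0], [0, 0, 0], 0],
    [[0.35, -0.8, 0], [0, 0, 0], 0],
    [[0, 0, 0], [0, 0, 0], 0],
    [[0, 0, 0], [0, 0, 0], 0],
  ],
)

```text
t: 2.95
eef_pos: [502.2, -31.0, 256.2]
ee_rot: [3.139, -0.121, -0.001]
wrist_force: [-0.0, 0.8, 0.4]
grip_width: 85.3
```

Run:
```python
from h import *
import json
o=robot.get_obs(); print(o["t"],o["eef_pos"],o["ee_rot"],o["wrist_force"])
im=robot.snapshot("wrist"); cv2.imwrite("pics/w1.png",im[:,:,::-1])
json.dump({k:np.asarray(v).tolist() for k,v in o.items()},open("o1.json","w"))
for t in ["handle_grip","lever_knob"]:
    print(t,[(np.round(d["box"]).tolist(),round(d["confidence"],2)) for d in robot.search_frame("wrist",t)[:2]])
```

```text
2.95 [502.22050882 -31.03261008 256.19263035] [ 3.13904912e+00 -1.21073110e-01 -8.38951059e-04] [-0.04914767  0.79923954  0.35638742]
handle_grip [([146.0, 88.0, 412.0, 229.0], 0.59), ([148.0, 19.0, 522.0, 230.0], 0.24)]
lever_knob [([236.0, 20.0, 260.0, 110.0], 0.96)]
```

View pics/w1.png

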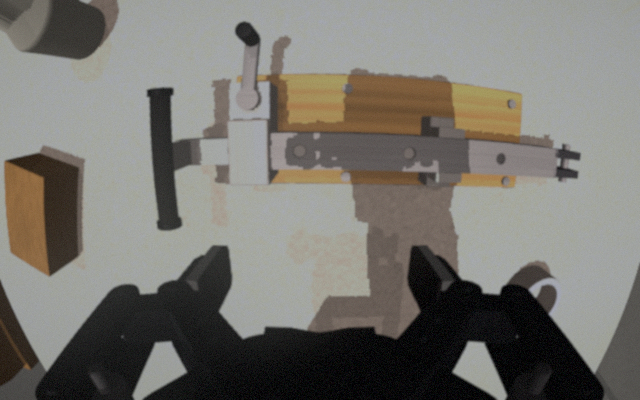

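The wrist view shows the crossbar from (160,92) to (170,224), the knob top at about (246,32), the hinge bolt at (249,97) and the first hole at (299,151). Now I'll work out these positions.

```bash
python3 - <<'E'
from h import *
import json
np.set_printoptions(precision=1,suppress=True)
o={k:np.array(v) for k,v in json.load(open("o1.json")).items()}
s=lambda x,y:np.array([200+x/2.6,130+y/2.6]); t=lambda x,y:np.array([170+x/2.7,120+y/2.7])
for nm,a,b,c in [("barA",(290,243),(329,182),(160,92)),("barB",(380,200),(322,283),(170,224)),("knobtop",(207,228),(396,147),(246,32))]:
    print(nm,tri([wray(o,c),ray("top",t(*b))]),tri([wray(o,c),ray("top",t(*b)),ray("scene",s(*a))]))
print("bar z118",atz(wray(o,(160,92)),118),atz(wray(o,(170,224)),118))
th=np.radians(4.6);ex=np.array([np.sin(th),np.cos(th)]);ey=np.array([-np.cos(th),np.sin(th)])
col=[atz(wray(o,p),84)[:2] for p in [(230,121),(268,121),(270,184),(229,184)]]
print("collar top",np.array(col))
hinge=atz(wray(o,(249,97)),77)[:2]; hinge=hinge
print("hinge",hinge, "origin from hinge",hinge+52*ey)
org=np.mean(col,0);print("collar mean",org)
for p in [(299,151),(408,153),(501,158)]:
    h=atz(wray(o,p),73)[:2]; print("hole",h,(h-hinge)@ex,(h-hinge)@ey-52)
for b in [(160,92),(170,224)]: print("bar",(atz(wray(o,b),118)[:2]-hinge)@ex)
k=atz(wray(o,(246,32)),119)[:2]-hinge; print("knob",k@ex,k@ey)
for p in [(222,150),(268,184),(520,187),(521,93),(238,76)]: print(atz(wray(o,p),12))
E
python3 - <<'E'
import cv2
a=cv2.imread("pics/w1.png")[10:240,140:440]; cv2.imwrite("pics/w1c.png",cv2.resize(a,None,fx=2.6,fy=2.6,interpolation=cv2.INTER_CUBIC))
E
```

```text
barA (array([608.4, 100.2, 121.5]), [np.float64(0.8505091316943312), np.float64(0.8505091316942957)]) (array([608.6, 101.8, 117.4]), [np.float64(0.6961908291869039), np.float64(1.8668860221338166), np.float64(1.2364933179038844)])
barB (array([487.3, 110.6, 121.8]), [np.float64(0.8264710019841807), np.float64(0.8264710019842076)]) (array([487.1, 112.1, 116.2]), [np.float64(2.371580039293724), np.float64(1.2109905917118504), np.float64(1.4550941021826682)])
knobtop (array([650.2,  19. , 110.9]), [np.float64(1.1048551559951134), np.float64(1.1048551559951674)]) (array([649.9,  19.2, 111.4]), [np.float64(0.8032310060312563), np.float64(1.4123646774666587), np.float64(0.6115570968131413)])
bar z118 [608.1 102.1 118. ] [485.4 112.3 118. ]
collar top [[572.9  48. ]
 [568.5  11.2]
 [508.3  15.6]
 [511.9  56.8]]
hinge [594.   28.7] origin from hinge [542.2  32.9]
collar mean [540.4  32.9]
hole [536.5 -14.5] -47.71015988891392 1.9093125248192706
hole [ 527.2 -122.6] -156.236749801966 2.5024975411333443
hole [ 517.6 -233.8] -267.8387498826496 3.0739006360176333
bar 74.26944608199312
bar 74.63935706304329
knob -6.498871512932775 -53.45574311029004
[540.9  83.2  12. ]
[494.  31.  12.]
[ 465.9 -310.    12. ]
[ 595.7 -309.6   12. ]
[627.1  54.2  12. ]
```

View pics/w1c.png

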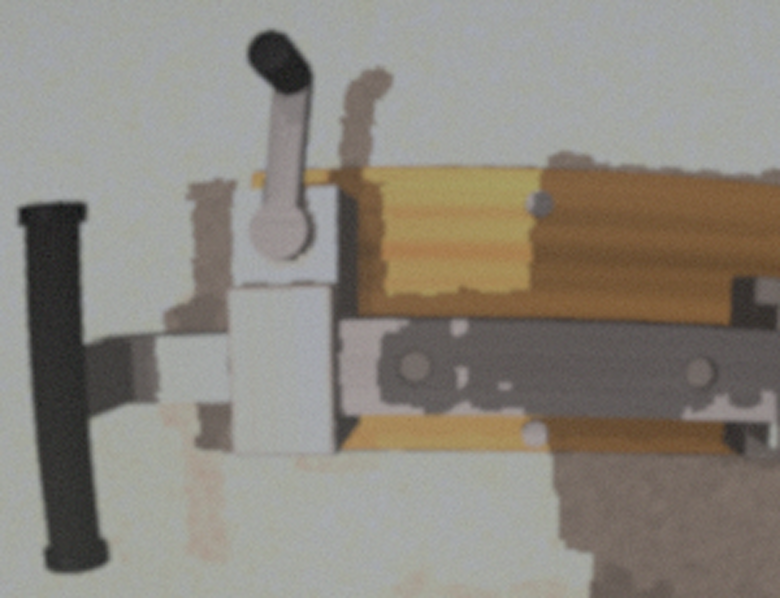

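>>> move_arm(
  motion=[
    [[0.17, -0.7, 0], [0, 0, 0], 0],
    [[0.17, -0.7, 0], [0, 0, 0], 0],
    [[0.17, -0.7, 0], [0, 0, 0], 0],
    [[0.17, -0.7, 0], [0, 0, 0], 0],
    [[0, 0, 0], [0, 0, 0], 0],
    [[0, 0, 0], [0, 0, 0], 0],
  ],
)

```text
t: 3.85
eef_pos: [546.9, 104.9, 256.2]
ee_rot: [3.139, -0.123, -0.001]
wrist_force: [0.1, -0.2, 0.3]
grip_width: 85.3
```

Run:
```python
from h import *
import json
o=robot.get_obs(); print(o["t"],o["eef_pos"],o["ee_rot"],o["wrist_force"])
im=robot.snapshot("wrist"); cv2.imwrite("pics/w2.png",cv2.resize(im[:,:,::-1],None,fx=1.25,fy=1.25))
json.dump({k:np.asarray(v).tolist() for k,v in o.items()},open("o2.json","w"))
for t in ["handle_grip","lever_knob"]:
    print(t,[(np.round(d["box"]).tolist(),round(d["confidence"],2)) for d in robot.search_frame("wrist",t)[:2]])
```

```text
3.85 [546.92569978 104.94486991 256.15062119] [ 3.13872456e+00 -1.23158475e-01 -1.04812037e-03] [ 0.12529654 -0.22971506  0.33488995]
handle_grip [([299.0, 119.0, 520.0, 266.0], 0.56)]
lever_knob [([382.0, 62.0, 420.0, 145.0], 0.68)]
```

View pics/w2.png

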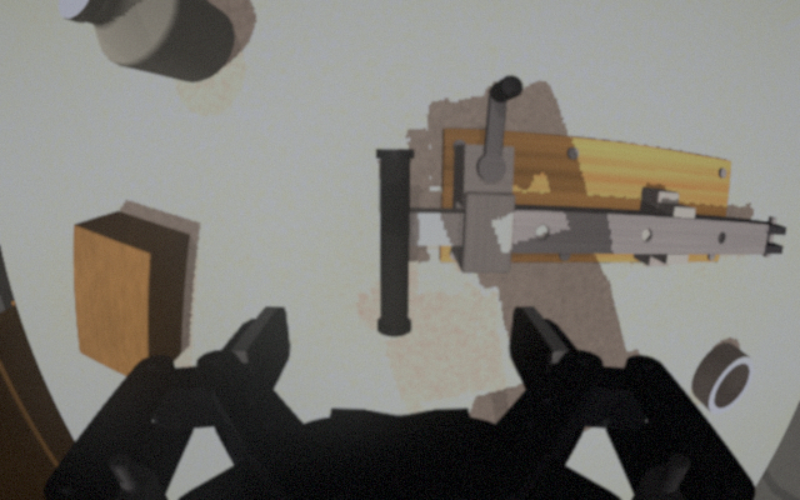

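The bar is now directly below the tool: it runs (395,155)–(395,327) in this 1.25x picture, square to the jaw axis and nearly midway between the fingers at about 400. The hole is at (542,232), the hinge at (489,168) and the knob top at about (511,87).

Run:
```python
from h import *
import json
np.set_printoptions(precision=1,suppress=True)
L=lambda n:{k:np.array(v) for k,v in json.load(open(n)).items()}
o1,o2=L("o1.json"),L("o2.json")
f=lambda x,y:np.array([x/1.25,y/1.25])
for n,a,b in [("A",(160,92),f(395,155)),("B",(170,224),f(395,327)),("knobtop",(244,31),f(511,87)),("hinge",(249,97),f(489,168)),("hole",(299.5,151),f(542,232))]:
    print(n,tri([wray(o1,a),wray(o2,b)]))
print(atz(wray(o2,f(395,155)),118),atz(wray(o2,f(395,327)),118),atz(wray(o2,f(489,168)),77),atz(wray(o2,f(542,232)),73))
```

```text
A (array([607.4, 102. , 118.6]), [np.float64(0.6425651878413265), np.float64(0.6425651878414564)])
B (array([485.1, 112.2, 118.6]), [np.float64(0.45580230629427), np.float64(0.4558023062940852)])
knobtop (array([649.1,  20.4, 115.4]), [np.float64(0.019251491894824533), np.float64(0.019251491895057347)])
hinge (array([592.8,  29.7,  74.7]), [np.float64(1.5594550412498185), np.float64(1.5594550412497825)])
hole (array([536.1, -14.8,  71.7]), [np.float64(0.19847923999640726), np.float64(0.19847923999637657)])
[606.8 102.2 118. ] [484.3 112.4 118. ] [591.4  30.8  77. ] [536.2 -14.3  73. ]
```

>>> move_arm(
  motion=[
    [[0, -0.04, 0.6], [0, 0, 0], 0],
    [[0, 0, 0.6], [0, 0, 0], 0],
    [[0, 0, 0.6], [0, 0, 0], 0],
    [[0, 0, 0.6], [0, 0, 0], 0.2],
    [[0, 0, 0.22], [0, 0, 0], 0.4],
    [[0, 0, 0], [0, 0, 0], 0.6],
    [[0, 0, 0], [0, 0, 0], 0.8],
    [[0, 0, 0], [0, 0, 0], 1],
    [[0, 0, 0], [0, 0, 0], 1],
    [[0, 0, 0], [0, 0, 0], 1],
    [[0, 0, 0], [0, 0, 0], 1],
  ],
  force=60,
)

```text
t: 5.38
eef_pos: [548.2, 107.9, 126.5]
ee_rot: [-3.139, 0.122, -0.003]
wrist_force: [-0.5, -2.3, 7.3]
grip_width: 17.9
```

Run:
```python
from h import *
o=robot.get_obs(); print(o["t"],o["eef_pos"],o["wrist_force"],o["grip_width"])
im=robot.snapshot("wrist"); cv2.imwrite("pics/w3.png",im[:,:,::-1])
```

```text
5.375 [548.19756986 107.92194388 126.53294285] [-0.48893676 -2.28721934  7.25465957] 17.857598429595992
```

View pics/w3.png

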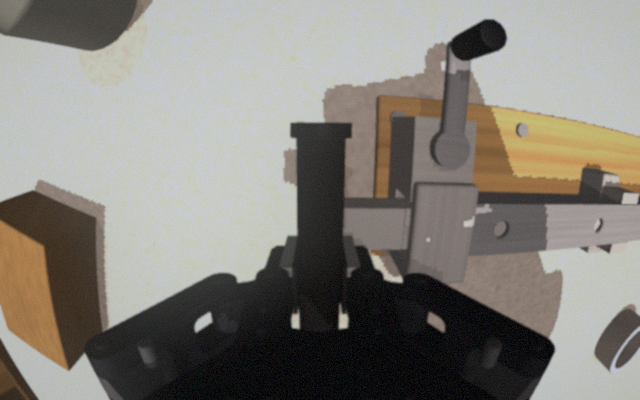

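The bar is gripped, with the opening at 17.9 mm, and the bar centred between the fingers. Now I'll pull, most of the way first.

>>> move_arm(
  motion=[
    [[0, -0.06, 0], [0, 0, 0], 1],
    [[0, -0.12, 0], [0, 0, 0], 1],
    [[0, -0.12, 0], [0, 0, 0], 1],
    [[0, -0.12, 0], [0, 0, 0], 1],
    [[0, -0.12, 0], [0, 0, 0], 1],
    [[0, -0.12, 0], [0, 0, 0], 1],
    [[0, -0.12, 0], [0, 0, 0], 1],
    [[0, -0.12, 0], [0, 0, 0], 1],
    [[0, -0.06, 0], [0, 0, 0], 1],
    [[0, 0, 0], [0, 0, 0], 1],
  ],
)

```text
t: 6.68
eef_pos: [552.3, 155.4, 126.5]
ee_rot: [3.139, -0.122, 0.004]
wrist_force: [0.4, -4.8, 5.3]
grip_width: 18.0
```

Run:
```python
from h import *
o=robot.get_obs(); print(o["t"],o["eef_pos"],o["wrist_force"],o["grip_width"])
im=robot.snapshot("wrist"); cv2.imwrite("pics/w4.png",im[:,:,::-1])
```

```text
6.675 [552.28929132 155.35991668 126.53424832] [ 0.43792977 -4.75770411  5.29707147] 18.00323043053191
```

View pics/w4.png

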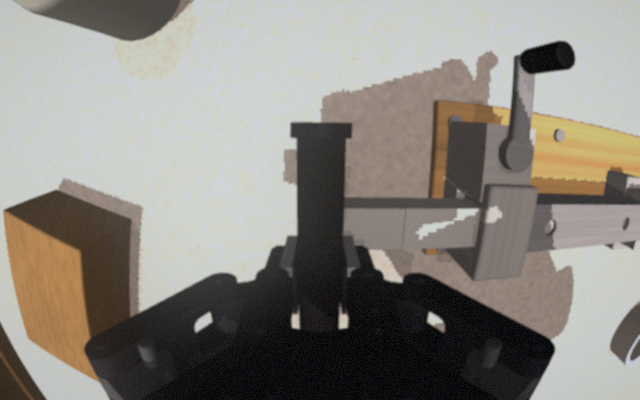

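The handle has come out 47.6 mm with only drag (4.8 N), and the hole is still empty. Slower from here.

>>> move_arm(
  motion=[
    [[0, -0.03, 0], [0, 0, 0], 1],
    [[0, -0.03, 0], [0, 0, 0], 1],
    [[0, -0.03, 0], [0, 0, 0], 1],
    [[0, -0.03, 0], [0, 0, 0], 1],
    [[0, -0.03, 0], [0, 0, 0], 1],
    [[0, -0.03, 0], [0, 0, 0], 1],
    [[0, -0.03, 0], [0, 0, 0], 1],
    [[0, -0.02, 0], [0, 0, 0], 1],
    [[0, -0.02, 0], [0, 0, 0], 1],
    [[0, -0.02, 0], [0, 0, 0], 1],
  ],
)

```text
t: 7.98
eef_pos: [553.4, 168.4, 126.5]
ee_rot: [3.138, -0.122, 0.004]
wrist_force: [0.9, -6.1, 5.8]
grip_width: 18.4
```

>>> move_arm(
  motion=[
    [[0, -0.01, 0], [0, 0, 0], 1],
    [[0, -0.01, 0], [0, 0, 0], 1],
    [[0, -0.01, 0], [0, 0, 0], 1],
    [[0, -0.01, 0], [0, 0, 0], 1],
  ],
)

```text
t: 8.48
eef_pos: [553.6, 170.5, 126.5]
ee_rot: [3.139, -0.122, 0.004]
wrist_force: [0.6, -6.0, 6.1]
grip_width: 17.8
```

>>> move_arm(
  motion=[
    [[0, -0.01, 0], [0, 0, 0], 1],
    [[0, -0.01, 0], [0, 0, 0], 1],
    [[0, -0.01, 0], [0, 0, 0], 1],
  ],
)

```text
t: 8.85
eef_pos: [553.7, 172.0, 126.5]
ee_rot: [3.139, -0.122, 0.004]
wrist_force: [1.4, -7.1, 6.0]
grip_width: 18.1
```

```bash
cat > look.py <<'E'
from h import *
import sys
o=robot.get_obs(); print(o["t"],o["eef_pos"],o["wrist_force"],o["grip_width"])
im=robot.snapshot("wrist"); cv2.imwrite(f"pics/{sys.argv[1]}.png",cv2.resize(im[100:300,340:640,::-1],None,fx=2.6,fy=2.6,interpolation=cv2.INTER_CUBIC))
E
python3 look.py w5
```

```text
8.85 [553.7360378  171.97673591 126.5380694 ] [ 1.4221488  -7.09074426  6.03273393] 18.14286576787719
```

View pics/w5.png

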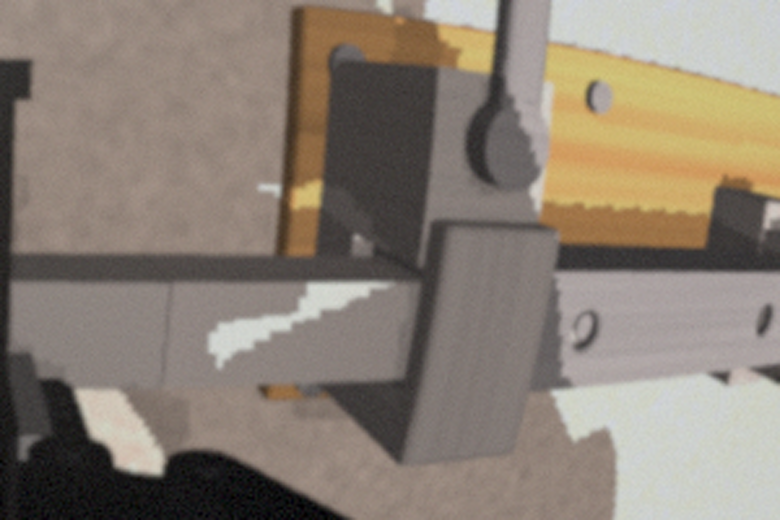

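At 64 mm of travel the hole at crop (587,328) has a dark rim and isn't clearly popped yet. I'll continue in 0.5 mm steps.

>>> move_arm(
  motion=[
    [[0, -0.01, 0], [0, 0, 0], 1],
    [[0, -0.01, 0], [0, 0, 0], 1],
    [[0, -0.01, 0], [0, 0, 0], 1],
    [[0, 0, 0], [0, 0, 0], 1],
  ],
)

```text
t: 9.4
eef_pos: [553.9, 174.0, 126.6]
ee_rot: [-3.139, 0.122, -0.005]
wrist_force: [0.9, -3.1, 5.8]
grip_width: 18.2
```

```bash
python3 look.py w6
```

```text
9.4 [553.92045653 173.95940405 126.56067216] [ 0.91734463 -3.1462628   5.77213028] 18.217973097211612
```

View pics/w6.png

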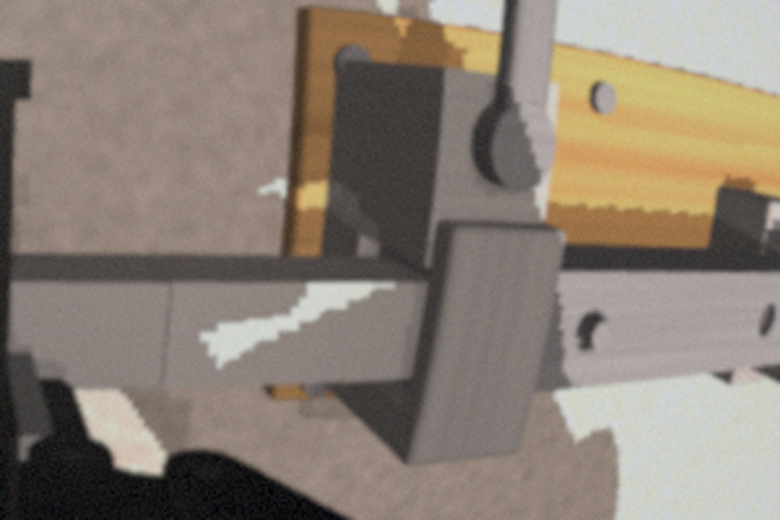

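The button appears to have popped: a pale pin top with a dark side now stands in the hole, and the force dropped to 3 N. I'll load it gently.

>>> move_arm(
  motion=[
    [[0, -0.01, 0], [0, 0, 0], 1],
    [[0, 0, 0], [0, 0, 0], 1],
  ],
)

```text
t: 9.7
eef_pos: [553.9, 174.5, 126.5]
ee_rot: [-3.139, 0.122, -0.005]
wrist_force: [1.3, -3.5, 5.6]
grip_width: 17.9
```

>>> move_arm(
  motion=[
    [[0, -0.01, 0], [0, 0, 0], 1],
    [[0, 0, 0], [0, 0, 0], 1],
  ],
)

```text
t: 9.95
eef_pos: [554.0, 175.0, 126.5]
ee_rot: [-3.139, 0.122, -0.005]
wrist_force: [1.2, -3.5, 5.8]
grip_width: 17.9
```

>>> move_arm(
  motion=[
    [[0, -0.006, 0], [0, 0, 0], 1],
    [[0, 0, 0], [0, 0, 0], 1],
  ],
)

```text
t: 10.2
eef_pos: [554.0, 175.3, 126.6]
ee_rot: [-3.139, 0.122, -0.005]
wrist_force: [1.4, -4.4, 5.3]
grip_width: 18.2
```

>>> move_arm(
  motion=[
    [[0, -0.006, 0], [0, 0, 0], 1],
    [[0, 0, 0], [0, 0, 0], 1],
  ],
)

```text
t: 10.45
eef_pos: [554.1, 175.6, 126.6]
ee_rot: [-3.139, 0.122, -0.005]
wrist_force: [0.9, -3.8, 5.7]
grip_width: 18.3
```

```bash
python3 look.py w7
```

```text
10.45 [554.07144318 175.55600727 126.55919201] [ 0.85369193 -3.82594687  5.7344369 ] 18.340497990689286
```

View pics/w7.png

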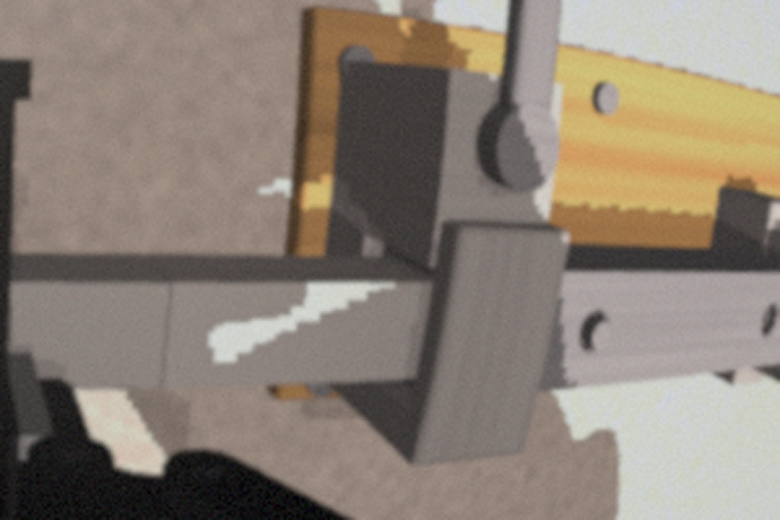

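>>> move_arm(
  motion=[
    [[0, -0.006, 0], [0, 0, 0], 1],
    [[0, 0, 0], [0, 0, 0], 1],
  ],
)

```text
t: 10.75
eef_pos: [554.1, 175.9, 126.5]
ee_rot: [-3.139, 0.122, -0.005]
wrist_force: [0.9, -3.9, 5.7]
grip_width: 18.4
```

>>> move_arm(
  motion=[
    [[0, -0.006, 0], [0, 0, 0], 1],
    [[0, 0, 0], [0, 0, 0], 1],
  ],
)

```text
t: 11.0
eef_pos: [554.1, 176.2, 126.5]
ee_rot: [-3.139, 0.122, -0.005]
wrist_force: [2.6, -3.7, 5.8]
grip_width: 18.1
```

>>> move_arm(
  motion=[
    [[0, -0.006, 0], [0, 0, 0], 1],
    [[0, 0, 0], [0, 0, 0], 1],
  ],
)

```text
t: 11.25
eef_pos: [554.1, 176.5, 126.5]
ee_rot: [-3.139, 0.122, -0.005]
wrist_force: [2.0, -4.9, 5.6]
grip_width: 17.9
```

>>> move_arm(
  motion=[
    [[0, -0.006, 0], [0, 0, 0], 1],
    [[0, 0, 0], [0, 0, 0], 1],
  ],
)

```text
t: 11.5
eef_pos: [554.1, 176.8, 126.5]
ee_rot: [-3.139, 0.122, -0.005]
wrist_force: [1.9, -3.1, 5.2]
grip_width: 18.0
```

>>> move_arm(
  motion=[
    [[0, -0.006, 0], [0, 0, 0], 1],
    [[0, 0, 0], [0, 0, 0], 1],
  ],
)

```text
t: 11.75
eef_pos: [554.2, 177.1, 126.6]
ee_rot: [-3.139, 0.122, -0.005]
wrist_force: [1.5, -3.0, 6.1]
grip_width: 18.1
```

>>> move_arm(
  motion=[
    [[0, -0.006, 0], [0, 0, 0], 1],
    [[0, 0, 0], [0, 0, 0], 1],
  ],
)

```text
t: 12.0
eef_pos: [554.2, 177.2, 126.5]
ee_rot: [3.139, -0.122, 0.005]
wrist_force: [1.1, -4.6, 5.1]
grip_width: 18.2
```

```bash
python3 look.py w8
```

```text
12.0 [554.17681049 177.16767924 126.54851441] [ 1.07423852 -4.57588124  5.10302045] 18.23345389525429
```

View pics/w8.png

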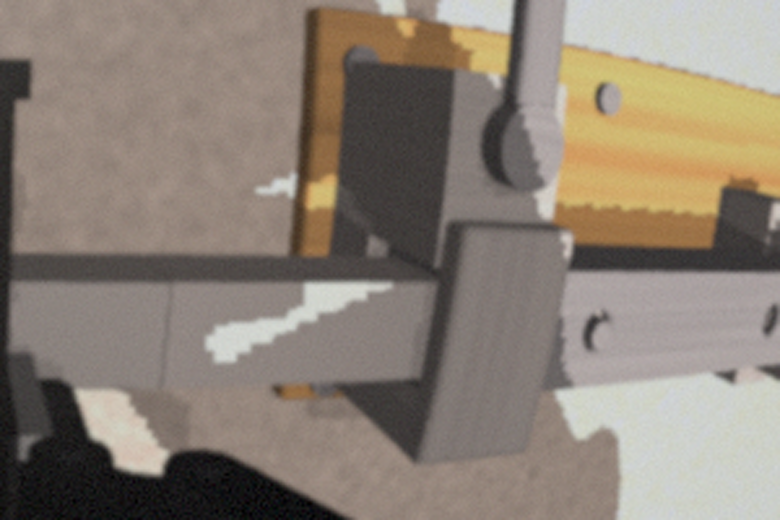

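The pin stays up and is nearing the forward edge of the hole, and the last step advanced less.

>>> move_arm(
  motion=[
    [[0, -0.004, 0], [0, 0, 0], 1],
    [[0, 0, 0], [0, 0, 0], 1],
  ],
)

```text
t: 12.3
eef_pos: [554.2, 177.2, 126.6]
ee_rot: [3.139, -0.122, 0.005]
wrist_force: [1.1, -5.7, 6.0]
grip_width: 18.2
```

>>> move_arm(
  motion=[
    [[0, -0.004, 0], [0, 0, 0], 1],
    [[0, 0, 0], [0, 0, 0], 1],
  ],
)

```text
t: 12.55
eef_pos: [554.2, 177.3, 126.5]
ee_rot: [3.139, -0.122, 0.004]
wrist_force: [1.7, -5.8, 6.2]
grip_width: 18.1
```

>>> move_arm(
  motion=[
    [[0, -0.004, 0], [0, 0, 0], 1],
    [[0, 0, 0], [0, 0, 0], 1],
  ],
)

```text
t: 12.8
eef_pos: [554.2, 177.4, 126.5]
ee_rot: [3.138, -0.122, 0.004]
wrist_force: [2.0, -6.5, 6.3]
grip_width: 18.3
```

In contact: the force is climbing at about 4–5 N/mm. I'll load it up in checked steps.

>>> move_arm(
  motion=[
    [[0, -0.01, 0], [0, 0, 0], 1],
    [[0, 0, 0], [0, 0, 0], 1],
  ],
)

```text
t: 13.05
eef_pos: [554.2, 177.5, 126.5]
ee_rot: [3.138, -0.122, 0.004]
wrist_force: [1.4, -8.9, 7.1]
grip_width: 18.1
```

>>> move_arm(
  motion=[
    [[0, -0.01, 0], [0, 0, 0], 1],
    [[0, 0, 0], [0, 0, 0], 1],
  ],
)

```text
t: 13.3
eef_pos: [554.2, 177.6, 126.5]
ee_rot: [3.137, -0.121, 0.004]
wrist_force: [1.4, -10.8, 7.9]
grip_width: 17.7
```

>>> move_arm(
  motion=[
    [[0, -0.01, 0], [0, 0, 0], 1],
    [[0, -0.01, 0], [0, 0, 0], 1],
    [[0, 0, 0], [0, 0, 0], 1],
  ],
)

```text
t: 13.68
eef_pos: [554.2, 177.9, 126.5]
ee_rot: [3.136, -0.121, 0.003]
wrist_force: [2.9, -14.7, 8.1]
grip_width: 18.0
```

>>> move_arm(
  motion=[
    [[0, -0.01, 0], [0, 0, 0], 1],
    [[0, 0, 0], [0, 0, 0], 1],
  ],
)

```text
t: 13.92
eef_pos: [554.2, 178.0, 126.5]
ee_rot: [3.136, -0.121, 0.003]
wrist_force: [1.7, -17.9, 8.2]
grip_width: 17.9
```

Button load is now about 13–14 N after taking off roughly 4 N of drag. Holding for over a second.

>>> move_arm(
  motion=[
    [[0, -0.003, 0], [0, 0, 0], 1],
    [[0, 0, 0], [0, 0, 0], 1],
    [[0, 0, 0], [0, 0, 0], 1],
    [[0, 0, 0], [0, 0, 0], 1],
    [[0, 0, 0], [0, 0, 0], 1],
  ],
)

```text
t: 14.55
eef_pos: [554.2, 178.0, 126.5]
ee_rot: [3.136, -0.121, 0.003]
wrist_force: [2.4, -17.7, 8.8]
grip_width: 18.0
```

>>> move_arm(
  motion=[
    [[0, 0, 0], [0, 0, 0], 1],
    [[0, 0, 0], [0, 0, 0], 1],
    [[0, 0, 0], [0, 0, 0], 1],
    [[0, 0, 0], [0, 0, 0], 1],
    [[0, 0, 0], [0, 0, 0], 1],
    [[0, 0, 0], [0, 0, 0], 1],
  ],
)

```text
t: 15.3
eef_pos: [554.2, 178.0, 126.5]
ee_rot: [3.136, -0.121, 0.003]
wrist_force: [2.1, -18.3, 7.9]
grip_width: 18.1
```

```bash
python3 look.py w9
```

```text
15.3 [554.24152456 177.98557647 126.5240046 ] [  2.12101455 -18.26076431   7.88251419] 18.079821678951966
```

View pics/w9.png

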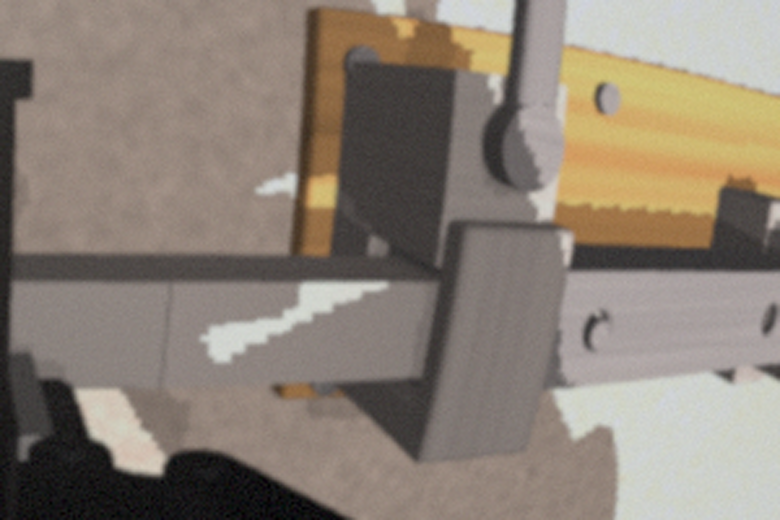

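The load held steady at 17.7–18.3 N at the wrist for over a second, and the pin still stands in the hole. Next: unload, release, rise.

>>> move_arm(
  motion=[
    [[0, 0.02, 0], [0, 0, 0], 1],
    [[0, 0.02, 0], [0, 0, 0], 1],
    [[0, 0.02, 0], [0, 0, 0], 1],
    [[0, 0, 0], [0, 0, 0], 1],
  ],
)

```text
t: 15.85
eef_pos: [554.2, 177.4, 126.5]
ee_rot: [-3.139, 0.122, -0.005]
wrist_force: [1.3, -5.6, 5.6]
grip_width: 18.2
```

>>> move_arm(
  motion=[
    [[0, 0, 0], [0, 0, 0], 0.5],
    [[0, 0, 0], [0, 0, 0], 0.3],
    [[0, 0, 0], [0, 0, 0], 0.2],
    [[0, 0, 0], [0, 0, 0], 0.2],
    [[0, 0, -0.3], [0, 0, 0], 0.2],
    [[0, 0, -0.7], [0, 0, 0], 0.2],
    [[0, 0, -0.8], [0, 0, 0], 0.2],
    [[0, 0.7, -0.2], [0, 0, 0], 0.2],
    [[0.4, 0.9, 0], [0, 0, 0], 0.2],
    [[0.4, 0.6, 0], [0, 0, 0], 0.2],
    [[0, 0, 0], [0, 0, 0], 0.2],
    [[0, 0, 0], [0, 0, 0], 0.2],
  ],
)

```text
t: 17.35
eef_pos: [584.0, 65.3, 225.8]
ee_rot: [-3.139, 0.123, -0.0]
wrist_force: [0.9, 0.4, 0.3]
grip_width: 68.3
```

Run:
```python
from h import *
import json
o=robot.get_obs(); print(o["t"],o["eef_pos"],o["ee_rot"],o["wrist_force"],o["grip_width"])
im=robot.snapshot("wrist"); cv2.imwrite("pics/w10.png",cv2.resize(im[:,:,::-1],None,fx=1.25,fy=1.25))
json.dump({k:np.asarray(v).tolist() for k,v in o.items()},open("o3.json","w"))
for t in ["lever_knob","button_pin"]:
    print(t,[(np.round(d["box"]).tolist(),round(d["confidence"],2)) for d in robot.search_frame("wrist",t)[:2]])
for p in [(649.1,20.4,119),(593,29.7,75),(536.2,-14.5,73)]: print(wproj(o,p)*1.25)
```

```text
17.35 [584.01925535  65.32052236 225.82891347] [-3.13887680e+00  1.22972489e-01 -1.75446543e-04] [0.94480229 0.44102769 0.31946619] 68.26688442982851
lever_knob [([345.0, 103.0, 385.0, 195.0], 0.72)]
button_pin []
[466.65665488 142.4185613 ]
[447.41101335 223.34175578]
[506.95188349 291.38708362]
```

View pics/w10.png

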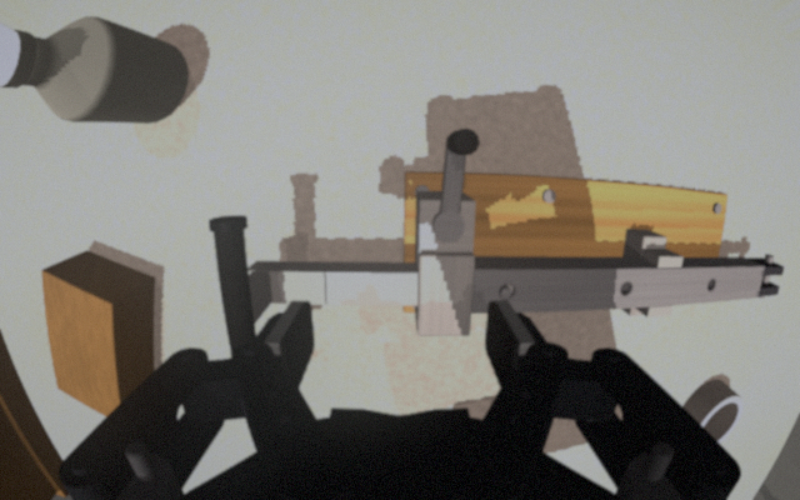

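The handle stayed out after release, and the pin is still in the hole at (507,291). The knob top is at (463,141), which agrees with the earlier fix to about 1–2 mm. I'll take the knob next.

>>> move_arm(
  motion=[
    [[0.7, 0.4, 0], [0, 0, 0], 0.2],
    [[0.67, 0.37, 0], [0, 0, 0], 0.2],
    [[0, 0, 0.4], [0, 0, 0], 0.2],
    [[0, 0, 0.6], [0, 0, 0], 0.2],
    [[0, 0, 0.2], [0, 0, 0], 0.2],
    [[0, 0, 0], [0, 0, 0], 0.2],
  ],
)

```text
t: 18.25
eef_pos: [648.5, 22.1, 164.4]
ee_rot: [3.139, -0.121, -0.004]
wrist_force: [-0.3, -0.8, 0.3]
grip_width: 68.1
```

Run:
```python
from h import *
o=robot.get_obs(); print(o["t"],o["eef_pos"],o["ee_rot"],o["wrist_force"],o["grip_width"])
im=robot.snapshot("wrist"); cv2.imwrite("pics/w11.png",cv2.resize(im[:,:,::-1],None,fx=1.25,fy=1.25))
```

```text
18.25 [648.52775379  22.07861523 164.447675  ] [ 3.13922212 -0.12099716 -0.0036559 ] [-0.34206308 -0.84117742  0.32510865] 68.12383094774589
```

View pics/w11.png

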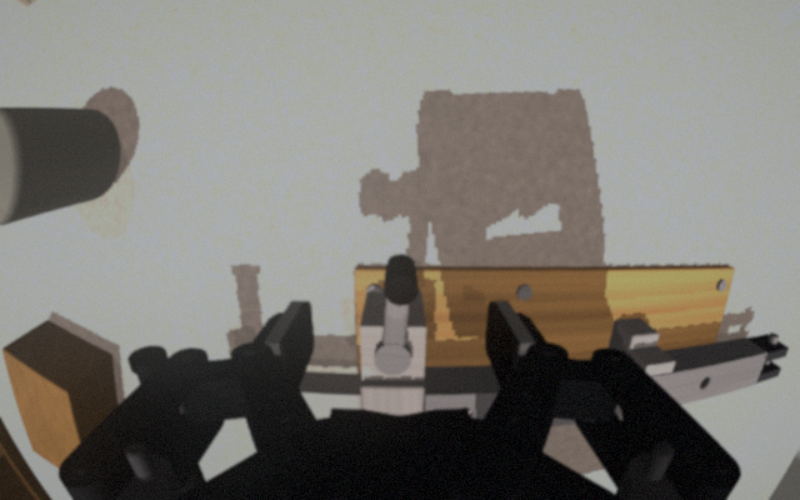

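The knob at (400,280) is centred between the jaws. Descend and close.

>>> move_arm(
  motion=[
    [[0, 0, 0.5], [0, 0, 0], 0.2],
    [[0, 0, 0.5], [0, 0, 0], 0.4],
    [[0, 0, 0], [0, 0, 0], 0.6],
    [[0, 0, 0], [0, 0, 0], 0.8],
    [[0, 0, 0], [0, 0, 0], 1],
    [[0, 0, 0], [0, 0, 0], 1],
    [[0, 0, 0], [0, 0, 0], 1],
    [[0, 0, 0], [0, 0, 0], 1],
  ],
  force=30,
)

```text
t: 19.3
eef_pos: [650.6, 21.4, 116.9]
ee_rot: [-3.139, 0.122, -0.004]
wrist_force: [-0.9, 0.1, 6.1]
grip_width: 14.9
```

Run:
```python
from h import *
np.set_printoptions(precision=3,suppress=True)
o=robot.get_obs(); print(o["t"],o["eef_pos"],o["ee_rot"],o["wrist_force"],o["grip_width"])
im=robot.snapshot("wrist"); cv2.imwrite("pics/w12.png",cv2.resize(im[:,:,::-1],None,fx=1.25,fy=1.25))
H=np.array([592.5,30.]);th=np.radians(4.6);ex=np.array([np.sin(th),np.cos(th)]);ey=np.array([-np.cos(th),np.sin(th)])
R=Ro.from_rotvec(o["ee_rot"]).as_matrix()[:2,:2]
p=o["eef_pos"][:2]; v=p-H; a0=np.arctan2(-v@ex,-v@ey); print("a0",a0,np.linalg.norm(v))
for a in np.linspace(a0,1.5,13)[1:]:
    q=H+58*(-np.sin(a)*ex-np.cos(a)*ey); print(round(a,2),q,"d",R.T@(q-p)/50); p=q
```

```text
19.3 [650.57   21.431 116.909] [-3.139  0.122 -0.004] [-0.905  0.065  6.143] 14.881829517489361
a0 0.06621391262270457 58.69924782330353
0.19 [648.46   14.754] d [-0.032  0.136]
0.31 [646.244   8.193] d [-0.034  0.134]
0.42 [643.262   1.942] d [-0.05   0.129]
0.54 [639.555  -3.909] d [-0.065  0.122]
0.66 [635.178  -9.276] d [-0.079  0.114]
0.78 [630.192 -14.083] d [-0.092  0.104]
0.9 [624.669 -18.262] d [-0.104  0.092]
1.02 [618.687 -21.752] d [-0.114  0.079]
1.14 [612.331 -24.504] d [-0.122  0.065]
1.26 [605.693 -26.48 ] d [-0.129  0.05 ]
1.38 [598.867 -27.649] d [-0.134  0.034]
1.5 [591.95  -27.997] d [-0.137  0.018]
```

View pics/w12.png

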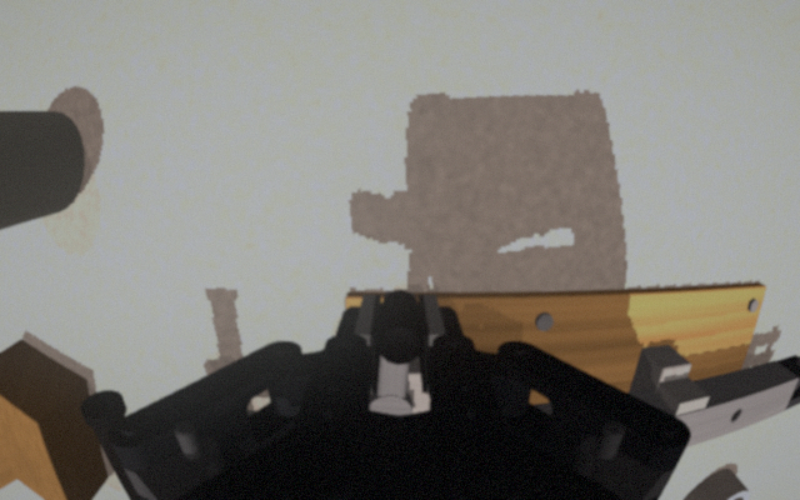

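The knob is held (14.9 mm opening) and the tips are clear of the lever. I'll drive it round the arc.

>>> move_arm(
  motion=[
    [[-0.02, 0.135, 0], [0, 0, 0], 1],
    [[-0.035, 0.135, 0], [0, 0, 0], 1],
    [[-0.05, 0.13, 0], [0, 0, 0], 1],
    [[-0.065, 0.122, 0], [0, 0, 0], 1],
    [[-0.08, 0.114, 0], [0, 0, 0], 1],
    [[-0.092, 0.104, 0], [0, 0, 0], 1],
    [[0, 0, 0], [0, 0, 0], 1],
  ],
)

```text
t: 20.23
eef_pos: [631.9, -14.1, 117.1]
ee_rot: [-3.138, 0.124, -0.009]
wrist_force: [3.7, 0.4, 4.0]
grip_width: 15.1
```

>>> move_arm(
  motion=[
    [[-0.104, 0.092, 0], [0, 0, 0], 1],
    [[-0.114, 0.08, 0], [0, 0, 0], 1],
    [[-0.122, 0.065, 0], [0, 0, 0], 1],
    [[-0.13, 0.05, 0], [0, 0, 0], 1],
    [[-0.134, 0.034, 0], [0, 0, 0], 1],
    [[0, 0, 0], [0, 0, 0], 1],
  ],
)

```text
t: 20.98
eef_pos: [599.9, -27.1, 116.9]
ee_rot: [-3.138, 0.124, -0.007]
wrist_force: [3.3, 5.9, 6.2]
grip_width: 14.6
```

>>> move_arm(
  motion=[
    [[-0.1, 0.01, 0], [0, 0, 0], 1],
    [[-0.06, 0, 0], [0, 0, 0], 1],
    [[0, 0, 0], [0, 0, 0], 1],
  ],
)

```text
t: 21.35
eef_pos: [592.4, -27.4, 116.9]
ee_rot: [-3.139, 0.123, -0.008]
wrist_force: [3.6, 3.2, 5.6]
grip_width: 14.9
```

>>> move_arm(
  motion=[
    [[-0.05, 0, 0], [0, 0, 0], 1],
    [[0, 0, 0], [0, 0, 0], 1],
  ],
)

```text
t: 21.6
eef_pos: [590.2, -27.4, 116.9]
ee_rot: [-3.139, 0.123, -0.009]
wrist_force: [4.7, 1.3, 5.2]
grip_width: 15.2
```

Run:
```python
from h import *
o=robot.get_obs(); print(o["t"],o["eef_pos"],o["ee_rot"],o["wrist_force"],o["grip_width"])
im=robot.snapshot("wrist"); cv2.imwrite("pics/w13.png",cv2.resize(im[:,:,::-1],None,fx=1.25,fy=1.25))
```

```text
21.6 [590.19940543 -27.35308639 116.89220593] [-3.13883744  0.12276917 -0.00889517] [4.73854463 1.31255847 5.21237906] 15.233278358556559
```

View pics/w13.png

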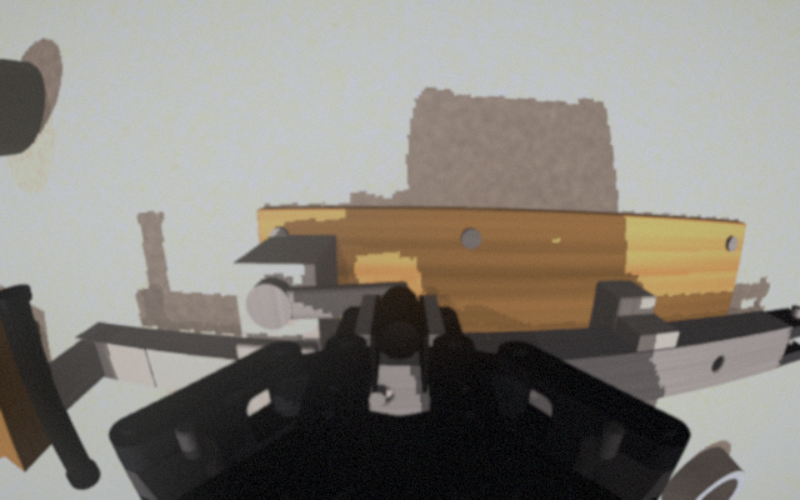

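The lever now lies along the tube. One more small push will show whether it is against the stop.

>>> move_arm(
  motion=[
    [[-0.04, 0, 0], [0, 0, 0], 1],
    [[-0.03, 0, 0], [0, 0, 0], 1],
    [[0, 0, 0], [0, 0, 0], 1],
  ],
)

```text
t: 22.02
eef_pos: [589.9, -27.3, 117.1]
ee_rot: [-3.139, 0.123, -0.02]
wrist_force: [15.3, 1.2, -4.8]
grip_width: 15.1
```

Against the end stop: the force rose to 15 N and the position no longer advances. I'll back off, open and rise.

>>> move_arm(
  motion=[
    [[0.07, 0, 0], [0, 0, 0], 1],
    [[0, 0, 0], [0, 0, 0], 0.6],
    [[0, 0, 0], [0, 0, 0], 0.5],
    [[0, 0, 0], [0, 0, 0], 0.5],
    [[0, 0, -0.3], [0, 0, 0], 0.5],
    [[0, 0, -0.7], [0, 0, 0], 0.5],
    [[0, 0, -0.8], [0, 0, 0], 0.5],
    [[0, 0, -0.8], [0, 0, 0], 0.5],
    [[-0.8, 0, 0], [0, 0, 0], 0.5],
    [[-0.8, 0, 0], [0, 0, 0], 0.5],
    [[0, 0, 0], [0, 0, 0], 0.5],
    [[0, 0, 0], [0, 0, 0], 0.5],
  ],
)

```text
t: 23.52
eef_pos: [509.0, -21.4, 246.4]
ee_rot: [3.139, -0.122, 0.004]
wrist_force: [-0.2, 0.1, 0.2]
grip_width: 42.6
```

Run:
```python
from h import *
np.set_printoptions(precision=2,suppress=True)
o=robot.get_obs(); print(o["t"],o["eef_pos"],o["wrist_force"],o["grip_width"])
im=robot.snapshot("wrist"); cv2.imwrite("pics/w14.png",cv2.resize(im[:,:,::-1],None,fx=1.25,fy=1.25))
for t in ["lever_knob","button_pin"]: print(t,[(np.round(d["box"]).tolist(),round(d["confidence"],2)) for d in robot.search_frame("wrist",t)[:2]])
H=np.array([592.5,30.]);th=np.radians(4.6);ex=np.array([np.sin(th),np.cos(th)]);ey=np.array([-np.cos(th),np.sin(th)])
for a in (1.35,1.5): print(a,wproj(o,np.r_[H+58*(-np.sin(a)*ex-np.cos(a)*ey),119])*1.25)
im=robot.snapshot("top"); cv2.imwrite("pics/top1c.png",cv2.resize(im[120:310,170:460,::-1],None,fx=2.7,fy=2.7,interpolation=cv2.INTER_CUBIC))
```

```text
23.525 [508.96 -21.41 246.41] [-0.19  0.06  0.2 ] 42.600885075315006
lever_knob [([243.0, 87.0, 329.0, 117.0], 0.8)]
button_pin []
1.35 [396.14 105.64]
1.5 [398.16 119.08]
```

View pics/w14.png

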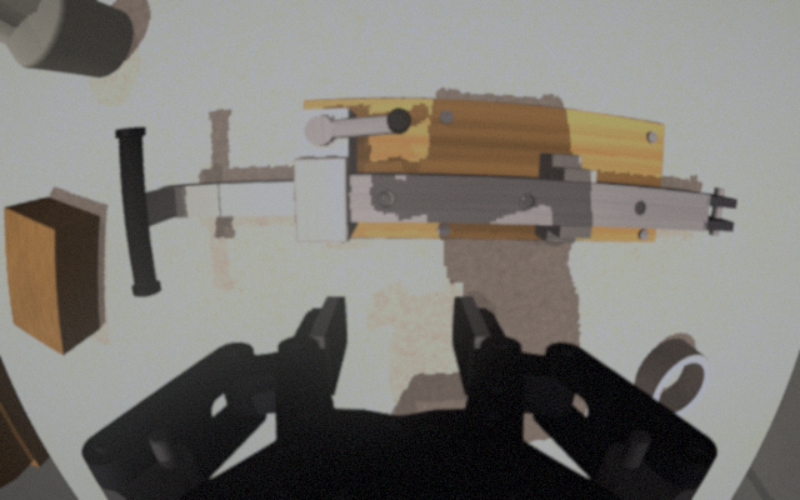

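View pics/top1c.png

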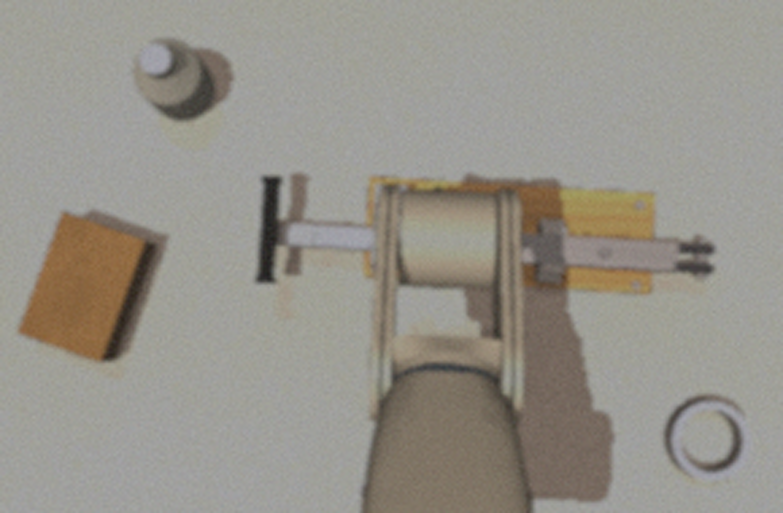

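The knob at (399,121) matches the prediction for 1.5 rad, which is (398,119). The pin fills the hole at (384,200), and the bottle, carton and ring haven't moved in the top view. The gripper is clear, so I'm handing in.

```bash
python3 -c "
from workcell import robot
print(robot.finish_job())"
```

```text
the job is handed in; nothing more can be done
None
```

The job is handed in at about 24 s of the 69 s. `finish_job` gives no verdict, so the outcome below rests on my own checks.

- **Handle:** I drew it out about 70 mm until the button popped. I then held 17.7–18.3 N at the wrist for over a second. With roughly 4 N of that going to drag, the button carried about 14 N. After unloading and letting go, the handle stayed out.
- **Lever:** I gripped the knob and swung it round to the end stop, where the force rose to 15 N and the knob stopped moving. The last wrist picture puts the knob within about 2 pixels of where it should be at 1.5 rad.
- **Surroundings:** The bottle, carton and card ring stand where they were in the before and after top views. The gripper was open and clear, with wrist force near zero.

Two limits on these checks. The `search_frame` network never found `button_pin`, so "popped" rests on my reading of the pictures and the firm stop under pull. The button load itself is inferred from wrist force, not measured directly.

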